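Close the bench test fixture on a circuit board

TASK

Close the bench test fixture on the circuit board that lies in its sliding tray: first push the tray fully home under the press plate, then push the fixture's lever over and all the way down to its stop, and leave it there. Do it by pushing with the fingertips only: do not grip the lever's handle or lift anything, keep the fingers off the board, and leave the other things on the bench where they are.

Things in the scene. Friction and masses are not known exactly. Their poses are not given: they have to be found in the camera images.
- fixture: Bench test fixture, fixed. Frame: x from its front (tray side) to its rear, y left, z up; origin on the bench straight below the lever's shaft. Grey base box 200 x 240 x 50 mm high, x -85 to 115 mm. Two aluminium side plates (outer faces y = +-110, x -40 to 50 mm) carry a flat bridge, top 192 mm above the bench; a clear press plate under it comes down 14 mm with the lever.
- tray (a joint): How far the tray has been pushed in, m: 0 = pulled right out towards the fixture's front (the start), 0.085 = home, at its stop under the press plate. Slides along the fixture's x; about 2 N to move, stays where it is left.
- tray_front (a point): Middle of the flat upright front face of the black sliding tray, the face to push on, 64 mm above the bench. The face is 150 mm wide and 22 mm high (53 to 75 mm above the bench). In the fixture's frame it is at x = -185 mm with the tray out and -100 mm with it home. Only the bench lies under the overhanging tray.
- nest (a point): Middle of the pocket in the tray that holds the board, 15 mm above the tray's underside (1 mm above the pocket's floor). The pocket measures 82 x 112 mm and is 8 mm deep; the point moves with the tray.
- board: The green circuit board under test, 80 x 110 x 2 mm with parts up to 9 mm high, 70 g, lying loose in the tray's pocket; origin at the middle of its underside.
- lever (a joint): Lever angle, rad: 0 = raised, its steel arm 85 degrees above level; 1.484 = down at its stop, the arm level and pointing to the fixture's front (-x). Starts between 0 and 0.4. Stiff (0.45 N m, 3 to 4 N at the handle); stays where it is left.
- shaft (a point): Point on the axis that the lever turns about: in the fixture's frame x = 0, y = -170 mm (abreast of the handle's middle), 142 mm above the bench. The axis runs along the fixture's y. The handle's middle is 140 mm from it, so the handle is about 282 mm above the bench when fully raised and 142 mm (at x = -140 mm) when down.
- handle_back (a point): Point on the flat back face of the lever's black handle, the face to push on, in the middle of its length, 8 mm from the handle's mid-line; its z points out of that face (rearwards when raised, up when down). The handle is a bar 90 mm long across the end of the arm, y -125 to -215 mm in the fixture frame (its right), 18 mm wide, 17 mm thick. Pressing on back and front at once counts as gripping.
- jar: Bystander: small white plastic jar with black lid, 48 mm across, 62 mm high, standing left of the fixture; origin under its centre.
- speaker: Bystander: small black loudspeaker box 75 x 36 x 24 mm, front left of the fixture; origin under its centre.
- module: Bystander: small green module 48 x 34 mm with two black pin rows, 12 mm high, front right of the fixture; origin under its centre.
- screwdriver: Bystander: grey-handled screwdriver 160 mm long, lying to the right of the fixture beyond the lever.
Mind the look-alikes: they are no part of the job. Of the things like the board, leave any that is red; of the rest the larger one is meant.

How it is judged:
On the way, in this order (a step that is already met when the one before it is completed fails the run):
1. the tray is pushed home while the lever is still raised (value of joint tray above 0.081 m and value of joint lever below 0.6 rad), for 0.2 s.
2. the lever is pushed down to its stop (value of joint lever above 1.42 rad), for 0.2 s.
At the end, for the whole second after the job is handed in: The tray is home (within 4 mm of its stop), the lever is down (within 0.06 rad of its stop) and the board still lies in its pocket (within 5 mm) (value of joint tray above 0.081 m and value of joint lever above 1.42 rad and distance between board and nest below 0.005 m); the robot touches nothing.
It fails at once if the lever is brought down while the tray is not home (value of joint lever above 0.7 rad and value of joint tray below 0.078 m).
It fails at once if the lever's handle is gripped (fingers pressing on its back and its front at once) (contact force between each of lever_c2, lever_c3 and the fingers above 1 N).
It fails at once if the fingers press on the board (contact force between board and the fingers above 0.5 N).
It fails at once if the board leaves its pocket (distance between board and nest above 0.008 m).
It fails at once if a bystander is lifted or moved by more than 20 mm (distance of any of jar, speaker, module, screwdriver from where it was at the start of the episode above 0.02 m).
It also fails if it takes over 54 s, if anything falls off the work surface, if the arm or the gripper's body presses on something with over 40 N, if the wrist force passes 120 N, or if a joint passes its speed limit or range.

ROBOT

A 6-joint arm with a two-finger parallel gripper is mounted at the origin on the work surface. World frame = base frame: x ahead of the robot, y to its left, z up, the work surface at z = 0. Lengths are in m, angles in rad, forces in N, time in s.
With the tool pointing down it reaches from about 0.35 to 0.925 m from the base axis. Payload 6.4 kg.
Tool frame: the origin (TCP) lies at the centre of the arm's flange, where the gripper is bolted on; the fingertips stand 199 mm ahead of it and the grasp point (between the pads) lies 180 mm ahead of it; z points along the fingers, x is the direction in which the jaws open and shut, and the axes are right-handed (so a half turn about z gives the same grasp; the last joint's range is limited). The gripper opens to 94 mm and grips with 3 to 60 N. Pads are 16 mm wide; open, the fingers measure 119 mm over their backs; the gripper's body (75 mm by 177 mm) begins 78 mm behind the grasp point.
Start: joints at [-1.393, 0.245, 1.558, -0, 1.339, -0.174], TCP at [0.224, -0.61, 0.405] pointing down, gripper open.
Joint ranges: [-3.13, 3.13], [-1.02, 2.26], [0.13, 2.54], [-0.95, 4.09], [0.21, 2.88], [-2.74, 2.74]. Speed limits (rad/s): [2.57, 2.57, 3.14, 3.14, 3.14, 3.14].

INTERFACE

Orientations are given as a 3x3 rotation matrix whose columns are the frame's x, y, z axes.
In Python, from bench import manip gives the robot as it stands.
- The arm moves only by the tool jog_arm, never from a script. Its argument "moves" is a list of rows, each an object with "linear": the shift along the tool's x, y, z in m, a list of three; "yaw": the turn about the tool's z in rad. A call has exactly 5 rows; each row shifts and turns the commanded pose from where the row before left it, along the tool's axes as they then stand; what a row does not reach is not made up. A row lasts 1/10 s, in which the tool goes at most 50 mm and 8.59 degrees, less where a joint would pass 70% of its speed; a pose out of reach is approached as far as the arm can. A call is refused whole if a number of a shift passes 0.05 or a number of a turn 0.15, either way. A call with a gripper value outside its range is refused whole. "hand" is the finger opening in m, from 0 to 0.094, set as the call begins (left out, the last holds). The fingers move at their own pace and stop on an object; "squeeze" is the grip in N (left out, the last holds). Time passes only in rows, so rows that do not move let the fingers close, or fill a call up. It gives the time, the measured TCP pose, the force and the opening at its end, in the units of the state.
- manip.sense(): the state, without advancing time (a new reading comes with each control period).
- manip.capture(name): name is "scene" or "top"; returns a dict with "frame" (384x512x3 uint8, red, green, blue), "camera_matrix" (3x3 intrinsics, pixels), "k1" (the pictures are not rectified: a ray, as slopes to the right and down, at radius r is drawn at 1 + k1 r^2 times it, then the intrinsics apply), "T" (4x4, takes a point from camera to world coordinates). Camera axes: x right, y down, z forward; pixel columns grow to the right and rows downward; lengths in m; the calibration is good to about 2 mm. A picture is of the moment at which its call begins. There is no depth.
- manip.sign_off(): hands the job in, once; it reports no verdict.
The state is a dict: "time_s": time; "joints": joint angles; "joint_velocities": joint speeds; "effort": joint torques, N m; "eef_pos": TCP position; "tcp_rot": TCP orientation; "wrist_force": force on the tool from outside, world axes, zero at the start; "wrist_torque": the same for the moment, N m; "gripper_width": finger opening in m.
Only numpy, scipy, OpenCV 4.12 (cv2) and the standard library are available. Lean on these libraries where they do the work, as an engineer would, in place of code of your own. Each camera call takes 0.05 s, during which the arm holds its last target.

## Working session

There is one attempt and no reset: what is moved stays moved. The work goes in short steps, Python scripts to look and compute and a tool call to move; the robot and the scene stay as the last step left them, time stands still between calls to the robot, and variables do not carry over. Pictures are saved under pics/ and viewed, and the job is handed in when it is done.

Besides the shell and the picture viewer there is one more tool, called after "Emit:" by a JSON object that holds its "op" and its "data". jog_arm: Moves the arm, as the interface text tells. Its arguments: {"type":"object","properties":{"moves":{"type":"array"},"hand":{"type":"number"},"squeeze":{"type":"number"}},"required":["moves"]}

```bash
mkdir -p pics; python3 - <<'E'
from bench import manip
import cv2,pickle,numpy as np
for n in("scene","top"):
    c=manip.capture(n); pickle.dump(c,open(f"{n}.pkl","wb"))
    cv2.imwrite(f"pics/{n}0.png",cv2.resize(c["frame"][:,:,::-1],(800,600),interpolation=cv2.INTER_CUBIC))
    print(n,c["camera_matrix"].round(1).tolist(),c["k1"],c["T"].round(3).tolist())
s=manip.sense();print({k:np.round(v,3).tolist() for k,v in s.items()})
E
```

```text
scene [[418.0, 0.0, 253.3], [0.0, 418.0, 189.3], [0.0, 0.0, 1.0]] -0.1129877101367725 [[-0.336, 0.729, -0.596, 1.273], [0.942, 0.26, -0.214, 0.397], [-0.002, -0.633, -0.774, 1.074], [0.0, 0.0, 0.0, 1.0]]
top [[350.5, 0.0, 252.4], [0.0, 350.5, 186.3], [0.0, 0.0, 1.0]] 0.03144768111985105 [[-0.016, -0.97, 0.241, 0.415], [-1.0, 0.016, -0.001, 0.124], [-0.003, -0.241, -0.971, 0.999], [0.0, 0.0, 0.0, 1.0]]
{'time_s': 0.1, 'joints': [-1.393, 0.246, 1.559, -0.0, 1.339, -0.174], 'joint_velocities': [-0.0, -0.003, -0.003, 0.0, 0.001, 0.001], 'effort': [-0.0, -41.692, -31.552, 0.069, 0.031, -0.0], 'eef_pos': [0.224, -0.61, 0.404], 'tcp_rot': [[0.345, -0.939, -0.0], [-0.939, -0.345, 0.002], [-0.002, -0.0, -1.0]], 'wrist_force': [-0.786, -0.127, -0.691], 'wrist_torque': [0.016, -0.027, -0.033], 'gripper_width': 0.094}
```

View pics/scene0.png

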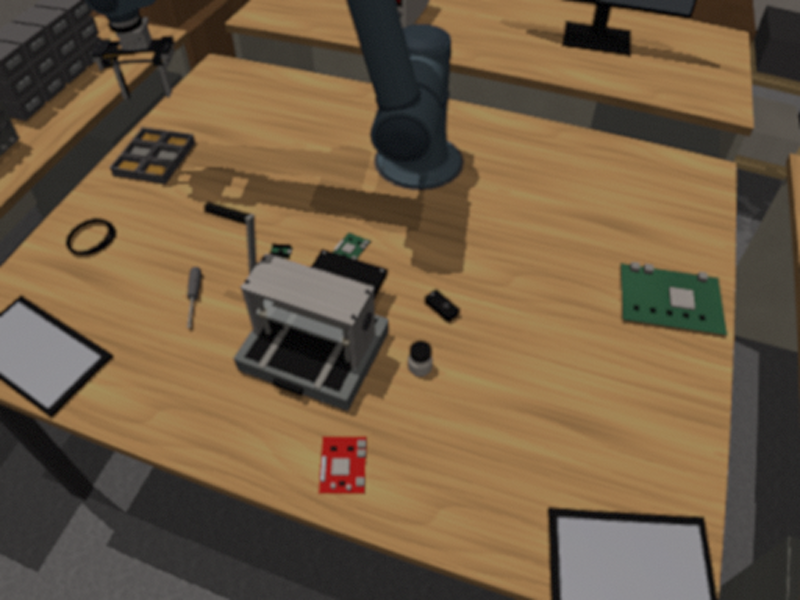

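View pics/top0.png

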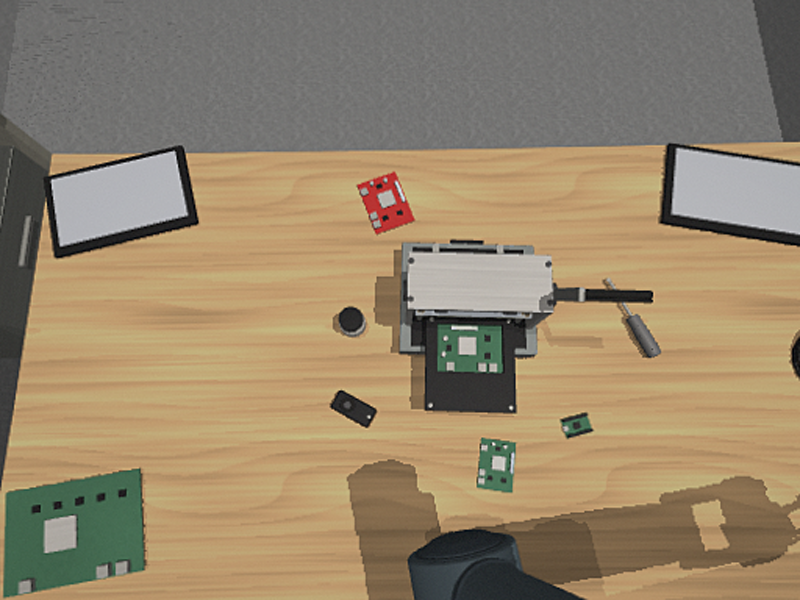

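The top view (800x600) shows the fixture at about (475,295), with the board in its tray at (470,348) and the tray front edge at row 410. The lever handle is at (615,295). Look-alikes for the board are the red one (385,203), a small green one (497,465) and a big green one (75,530). The module is at (577,425). The board I want is the one in the tray. Next I'll take close crops.

```bash
python3 - <<'E'
import cv2,pickle
c=pickle.load(open("top.pkl","rb"))["frame"][:,:,::-1]
a=c[145:275,240:430]; cv2.imwrite("pics/topc.png",cv2.resize(a,None,fx=4.2,fy=4.2,interpolation=cv2.INTER_CUBIC))
c=pickle.load(open("scene.pkl","rb"))["frame"][:,:,::-1]
a=c[115:265,120:310]; cv2.imwrite("pics/scenec.png",cv2.resize(a,None,fx=4,fy=4,interpolation=cv2.INTER_CUBIC))
E
```

```text
(no output)
```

View pics/topc.png

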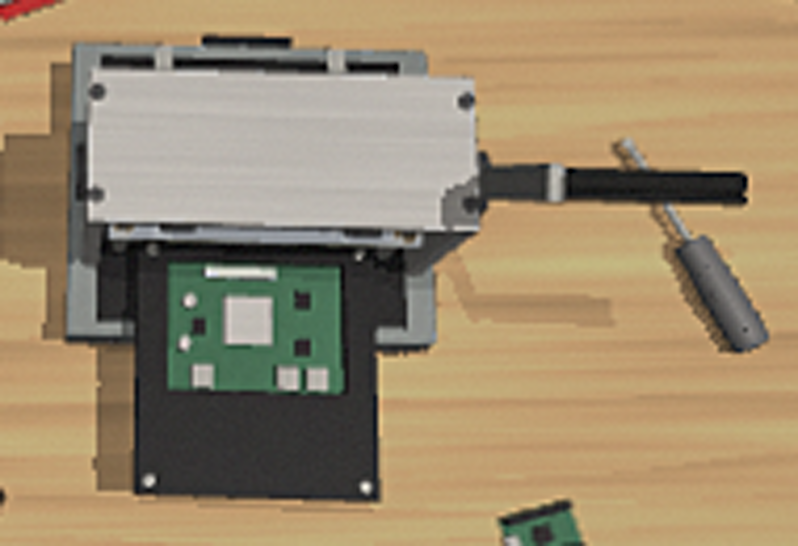

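View pics/scenec.png

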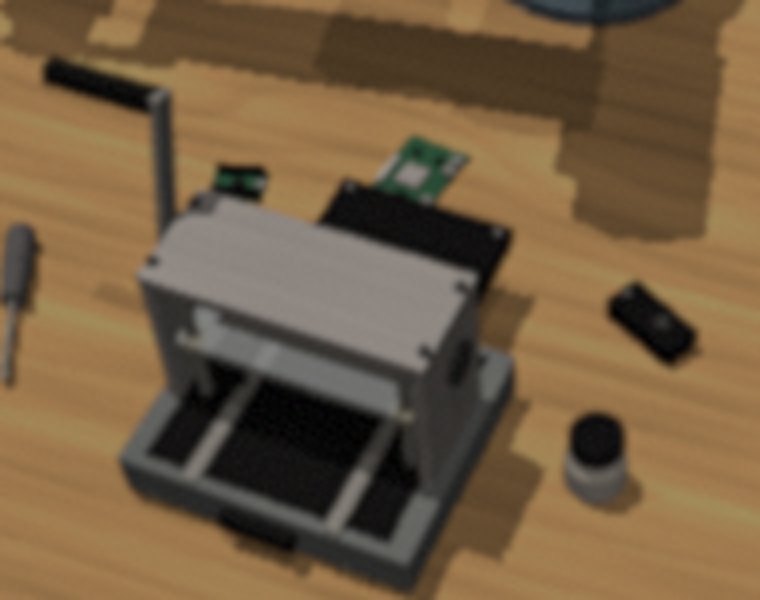

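```bash
cat > h.py <<'E'
import numpy as np,pickle,cv2
from scipy.optimize import least_squares
C={n:pickle.load(open(f"{n}.pkl","rb")) for n in("scene","top")}
def proj(n,P):
    c=C[n];T=np.linalg.inv(c["T"]);p=np.atleast_2d(P)@T[:3,:3].T+T[:3,3]
    d=np.array([c["k1"],0,0,0,0.])
    return cv2.projectPoints(p.reshape(-1,1,3),np.zeros(3),np.zeros(3),c["camera_matrix"],d)[0].reshape(-1,2)
def w(q,F):
    c,s=np.cos(q[2]),np.sin(q[2]);F=np.atleast_2d(F)
    return np.c_[q[0]+c*F[:,0]-s*F[:,1],q[1]+s*F[:,0]+c*F[:,1],F[:,2]]
E
python3 - <<'E'
from h import *
top=[((135,494),(-185,75,75)),((379,500),(-185,-75,75)),((75,45),(115,120,50)),((428,52),(115,-120,50)),((67,338),(-85,120,50)),((436,345),(-85,-120,50)),
((92,72),(50,110,192)),((474,80),(50,-110,192)),((90,222),(-40,110,192)),((480,230),(-40,-110,192))]
sc=[((345,180),(-185,-75,75)),((512,232),(-185,75,75)),((403,556),(115,120,50)),((125,460),(115,-120,50)),((512,365),(-85,120,50)),((140,275),(50,-110,192)),((430,368),(50,110,192)),((478,275),(-40,110,192))]
px={"top":np.array([(np.array(a)+.5)/4.2-.5+(240,145) for a,_ in top]),"scene":np.array([(np.array(a)+.5)/4-.5+(120,115) for a,_ in sc])}
F={"top":np.array([b for _,b in top])/1e3,"scene":np.array([b for _,b in sc])/1e3}
hb=lambda l,y,off: (lambda a:(-.14*np.cos(a)+off*np.sin(a), y, .142+.14*np.sin(a)+off*np.cos(a)))(np.radians(85)-l)
# handle midline ends
hp={"top":[((747,187),-.215),((567,184),-.125)],"scene":[((47,70),-.215),((158,97),-.125)]}
def lev(q,out=False):
    r=[]
    for n,s,o in(("top",4.2,(240,145)),("scene",4,(120,115))):
        for a,y in hp[n]:
            r.append(proj(n,w(q,[hb(q[3],y,0)]))[0]-((np.array(a)+.5)/s-.5+o))
    return np.array(r)
def f(q): return np.r_[np.concatenate([proj(n,w(q,F[n]))-px[n] for n in px]).ravel(),lev(q).ravel()]
r=least_squares(f,[.6,0,0,.2],loss="soft_l1")
print(r.x.round(4)); print(f(r.x).reshape(-1,2).round(1).tolist())
q=r.x
for n,p in(("tray front",(-.185,0,.064)),("home",(-.1,0,.064)),("shaft",(0,-.17,.142)),("handle_back",hb(q[3],-.17,.008)),("down",(-.14,-.17,.15))): print(n,w(q,[p])[0].round(4))
E
```

```text
[ 0.6222 -0.0057 -0.0425  0.1504]
[[-0.2, 0.4], [0.2, 0.7], [-0.7, -0.5], [-0.3, -0.2], [-0.6, -0.4], [0.4, 0.3], [-0.7, -0.6], [-0.1, -0.3], [-1.1, 0.1], [0.1, 0.7], [-0.8, -1.2], [-0.5, -1.4], [0.6, 1.9], [-3.3, -1.0], [0.6, -2.7], [-2.0, -0.2], [-2.6, 0.4], [-1.1, -0.5], [-1.6, 0.6], [-2.2, 0.3], [-1.1, -0.3], [-1.4, 1.1]]
tray front [0.4374 0.0021 0.064 ]
home [ 0.5223 -0.0015  0.064 ]
shaft [ 0.615  -0.1756  0.142 ]
handle_back [ 0.5898 -0.1745  0.2799]
down [ 0.4751 -0.1696  0.15  ]
```

The fit agrees within about 1–2 px: fixture yaw is -0.0425 rad, lever is at about 0.15 rad, and the tray front is at world (0.437, 0.002). I'll push with closed fingers. First I turn the tool 0.396 rad so that tool −y is the fixture's +x.

Emit:
{"op": "jog_arm", "data": {"moves": [{"linear":[0,0,0],"yaw":0.1},{"linear":[0,0,0],"yaw":0.1},{"linear":[0,0,0],"yaw":0.1},{"linear":[0,0,0],"yaw":0.096},{"linear":[0,0,0],"yaw":0}], "hand": 0, "squeeze": 10}}

```text
time_s: 0.6
eef_pos: [0.224, -0.6101, 0.404]
tcp_rot: [[-0.044, -0.999, -0.0], [-0.999, 0.044, 0.001], [-0.001, 0.0, -1.0]]
wrist_force: [0.8, -0.6, 0.1]
gripper_width: 0.0572
```

```bash
cat > fx.py <<'E'
from h import *
from bench import manip
q=[.6222,-.0057,-.0425]
def st():
    s=manip.sense();p=np.array(s["eef_pos"]);R=np.array(s["tcp_rot"])
    d=p[:2]-q[:2];c,sn=np.cos(q[2]),np.sin(q[2])
    print("t",round(s["time_s"],2),"fix tip",np.round([c*d[0]+sn*d[1],-sn*d[0]+c*d[1],p[2]-.199],4),"yawerr",round(np.arctan2(R[1,0],R[0,0])-(q[2]-np.pi/2),4),"Rz",R[:,2].round(3),"F",np.round(s["wrist_force"],1),"w",round(float(s["gripper_width"]),4))
E
python3 -c "from fx import *;st()"
```

```text
t 0.6 fix tip [-0.3722 -0.6207  0.205 ] yawerr -0.0015 Rz [-0.     0.001 -1.   ] F [ 0.8 -0.6  0.1] w 0.0572
```

Emit:
{"op": "jog_arm", "data": {"moves": [{"linear":[-0.03,-0.01,0],"yaw":0},{"linear":[-0.04,-0.01,0],"yaw":0},{"linear":[-0.04,-0.01,0],"yaw":0},{"linear":[-0.04,-0.01,0],"yaw":0},{"linear":[-0.04,-0.01,0],"yaw":0}]}}

```text
time_s: 1.1
eef_pos: [0.2825, -0.4209, 0.4043]
tcp_rot: [[-0.042, -0.999, -0.0], [-0.999, 0.042, 0.001], [-0.001, 0.0, -1.0]]
wrist_force: [0.2, -1.0, 0.8]
gripper_width: 0.0176
```

Emit:
{"op": "jog_arm", "data": {"moves": [{"linear":[-0.04,-0.01,0],"yaw":0},{"linear":[-0.04,-0.01,0],"yaw":0},{"linear":[-0.04,-0.01,0],"yaw":0},{"linear":[-0.04,-0.01,0],"yaw":0},{"linear":[-0.04,-0.01,0],"yaw":0}]}}

```text
time_s: 1.6
eef_pos: [0.3411, -0.2233, 0.4045]
tcp_rot: [[-0.042, -0.999, 0.0], [-0.999, 0.042, -0.0], [-0.0, -0.0, -1.0]]
wrist_force: [0.1, 0.4, 0.6]
gripper_width: 0.0005
```

Emit:
{"op": "jog_arm", "data": {"moves": [{"linear":[-0.04,-0.01,0],"yaw":0},{"linear":[-0.04,-0.01,0],"yaw":0},{"linear":[-0.04,-0.01,0],"yaw":0},{"linear":[-0.04,-0.01,0],"yaw":0},{"linear":[-0.03,-0.01,0],"yaw":0}]}}

```text
time_s: 2.1
eef_pos: [0.3994, -0.0352, 0.4047]
tcp_rot: [[-0.041, -0.999, 0.0], [-0.999, 0.041, 0.0], [-0.0, -0.0, -1.0]]
wrist_force: [-0.2, -1.4, -0.2]
gripper_width: 0.0006
```

```bash
python3 -c "from fx import *;st()"
```

```text
t 2.1 fix tip [-0.2214 -0.039   0.2057] yawerr 0.002 Rz [ 0.  0. -1.] F [-0.2 -1.4 -0.2] w 0.0006
```

Emit:
{"op": "jog_arm", "data": {"moves": [{"linear":[-0.02,0.0,0.02],"yaw":0},{"linear":[-0.019,0.0,0.03],"yaw":0},{"linear":[0,0.003,0.04],"yaw":0},{"linear":[0,0,0.035],"yaw":0},{"linear":[0,0,0.015],"yaw":0}]}}

```text
time_s: 2.6
eef_pos: [0.3966, 0.0024, 0.2613]
tcp_rot: [[-0.041, -0.999, -0.006], [-0.999, 0.041, 0.002], [-0.001, 0.006, -1.0]]
wrist_force: [0.7, 0.5, 0.3]
gripper_width: 0.0006
```

Emit:
{"op": "jog_arm", "data": {"moves": [{"linear":[0,0,0.01],"yaw":0},{"linear":[0,0,0.003],"yaw":0},{"linear":[0,0,0],"yaw":0},{"linear":[0,0,0],"yaw":0},{"linear":[0,0,0],"yaw":0}]}}

```text
time_s: 3.1
eef_pos: [0.3987, 0.0015, 0.2526]
tcp_rot: [[-0.044, -0.999, 0.002], [-0.999, 0.044, -0.001], [0.0, -0.002, -1.0]]
wrist_force: [0.4, -0.3, -0.7]
gripper_width: 0.0005
```

```bash
python3 - <<'E'
from fx import *
st()
c=manip.capture("top")["frame"][:,:,::-1]
cv2.imwrite("pics/t1.png",cv2.resize(c[140:300,230:430],None,fx=4,fy=3.75,interpolation=cv2.INTER_CUBIC))
c=manip.capture("scene")["frame"][:,:,::-1]
cv2.imwrite("pics/s1.png",cv2.resize(c[80:265,110:310],None,fx=3.2,fy=3.2,interpolation=cv2.INTER_CUBIC))
E
```

```text
t 3.1 fix tip [-0.2236 -0.0023  0.0536] yawerr -0.0015 Rz [ 0.002 -0.001 -1.   ] F [ 0.4 -0.3 -0.7] w 0.0005
```

View pics/t1.png

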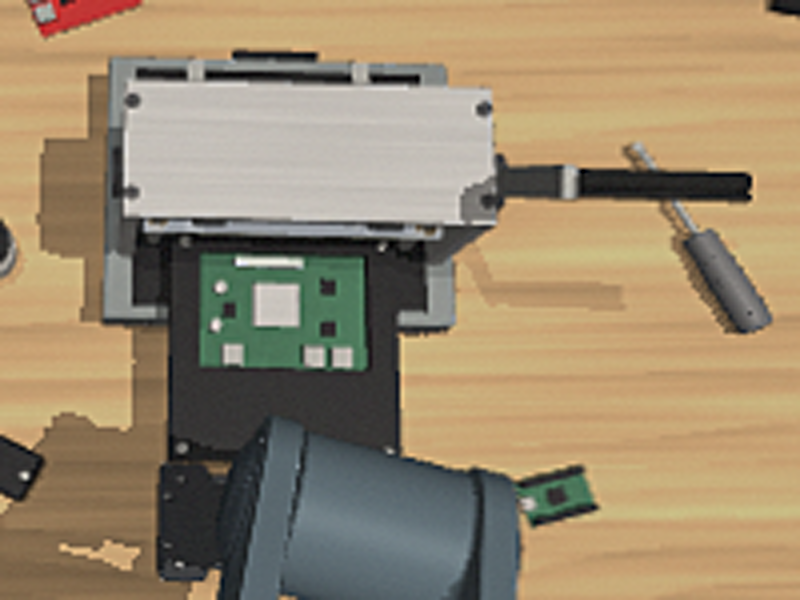

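View pics/s1.png

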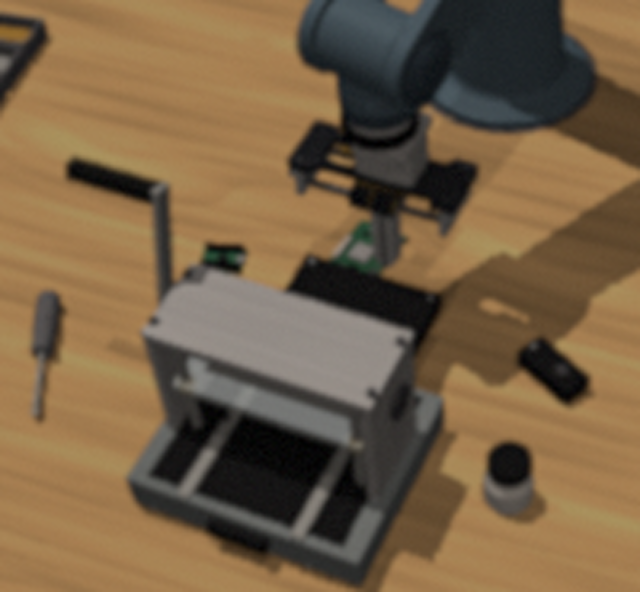

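The fingertips sit about 30 mm in front of the tray face (top crop around row 460), and the lever is untouched. I'll start the push.

Emit:
{"op": "jog_arm", "data": {"moves": [{"linear":[-0.002,-0.01,0],"yaw":0},{"linear":[0,-0.008,0],"yaw":0},{"linear":[0,-0.005,0],"yaw":0},{"linear":[0,-0.005,0],"yaw":0},{"linear":[0,-0.005,0],"yaw":0}]}}

```text
time_s: 3.7
eef_pos: [0.4315, 0.0023, 0.2514]
tcp_rot: [[-0.044, -0.999, -0.002], [-0.999, 0.044, 0.0], [-0.0, 0.002, -1.0]]
wrist_force: [-2.9, 0.2, 1.6]
gripper_width: 0.0008
```

Emit:
{"op": "jog_arm", "data": {"moves": [{"linear":[0,-0.006,0],"yaw":0},{"linear":[0,-0.007,0],"yaw":0},{"linear":[0,-0.008,0],"yaw":0},{"linear":[0,-0.008,0],"yaw":0},{"linear":[0,-0.008,0],"yaw":0}]}}

```text
time_s: 4.2
eef_pos: [0.4687, 0.0006, 0.2513]
tcp_rot: [[-0.044, -0.999, -0.001], [-0.999, 0.044, 0.0], [-0.0, 0.001, -1.0]]
wrist_force: [-2.7, 0.5, -0.3]
gripper_width: 0.0005
```

Emit:
{"op": "jog_arm", "data": {"moves": [{"linear":[0,-0.008,0],"yaw":0},{"linear":[0,-0.008,0],"yaw":0},{"linear":[0,-0.008,0],"yaw":0},{"linear":[0,-0.006,0],"yaw":0},{"linear":[0,-0.005,0],"yaw":0}]}}

```text
time_s: 4.7
eef_pos: [0.5037, -0.001, 0.2516]
tcp_rot: [[-0.044, -0.999, 0.0], [-0.999, 0.044, -0.0], [0.0, -0.0, -1.0]]
wrist_force: [-2.0, 0.3, -1.7]
gripper_width: 0.0005
```

```bash
python3 -c "from fx import *;st()"
```

```text
t 4.7 fix tip [-0.1185 -0.0003  0.0526] yawerr -0.0017 Rz [ 0. -0. -1.] F [-2.   0.3 -1.7] w 0.0005
```

Contact is steady at 2–3 N, with about 10 mm left to the stop.

Emit:
{"op": "jog_arm", "data": {"moves": [{"linear":[0,-0.003,0],"yaw":0},{"linear":[0,-0.003,0],"yaw":0},{"linear":[0,-0.002,0],"yaw":0},{"linear":[0,0,0],"yaw":0},{"linear":[0,0,0],"yaw":0}]}}

```text
time_s: 5.2
eef_pos: [0.5115, -0.0014, 0.252]
tcp_rot: [[-0.044, -0.999, 0.002], [-0.999, 0.044, -0.0], [0.0, -0.002, -1.0]]
wrist_force: [-0.5, 0.6, -0.4]
gripper_width: 0.0006
```

Emit:
{"op": "jog_arm", "data": {"moves": [{"linear":[0,-0.001,0],"yaw":0},{"linear":[0,-0.001,0],"yaw":0},{"linear":[0,-0.001,0],"yaw":0},{"linear":[0,0,0],"yaw":0},{"linear":[0,0,0],"yaw":0}]}}

```text
time_s: 5.7
eef_pos: [0.5138, -0.0014, 0.2516]
tcp_rot: [[-0.044, -0.999, -0.002], [-0.999, 0.044, 0.0], [0.0, 0.002, -1.0]]
wrist_force: [-5.4, -0.6, 4.0]
gripper_width: 0.0007
```

```bash
python3 -c "from fx import *;st()"
```

```text
t 5.7 fix tip [-0.1085 -0.0003  0.0526] yawerr -0.0014 Rz [-0.002  0.    -1.   ] F [-5.4 -0.6  4. ] w 0.0007
```

Emit:
{"op": "jog_arm", "data": {"moves": [{"linear":[0,-0.001,0],"yaw":0},{"linear":[0,-0.001,0],"yaw":0},{"linear":[0,-0.001,0],"yaw":0},{"linear":[0,0,0],"yaw":0},{"linear":[0,0,0],"yaw":0}]}}

```text
time_s: 6.2
eef_pos: [0.5153, -0.0013, 0.2509]
tcp_rot: [[-0.043, -0.999, -0.011], [-0.999, 0.043, 0.001], [-0.0, 0.011, -1.0]]
wrist_force: [-14.4, -1.2, 10.7]
gripper_width: 0.0007
```

```bash
python3 -c "from fx import *;st()"
```

```text
t 6.2 fix tip [-0.1069 -0.0002  0.0519] yawerr -0.0008 Rz [-0.011  0.001 -1.   ] F [-14.4  -1.2  10.7] w 0.0007
```

The force rises to 14 N with no travel, so the tray is at its stop. I'll back off and rise.

Emit:
{"op": "jog_arm", "data": {"moves": [{"linear":[0,0.01,0],"yaw":0},{"linear":[0,0.03,0],"yaw":0},{"linear":[0,0.03,-0.01],"yaw":0},{"linear":[0,0.02,-0.03],"yaw":0},{"linear":[0,0,-0.04],"yaw":0}]}}

```text
time_s: 6.7
eef_pos: [0.4246, 0.003, 0.3302]
tcp_rot: [[-0.045, -0.999, -0.004], [-0.999, 0.044, 0.001], [-0.001, 0.004, -1.0]]
wrist_force: [1.2, -0.1, 0.1]
gripper_width: 0.0007
```

Emit:
{"op": "jog_arm", "data": {"moves": [{"linear":[0,0,-0.04],"yaw":0},{"linear":[0,0,-0.04],"yaw":0},{"linear":[0,0,-0.04],"yaw":0},{"linear":[0,0,-0.04],"yaw":0},{"linear":[0,0,-0.04],"yaw":0}]}}

```text
time_s: 7.2
eef_pos: [0.4268, 0.0026, 0.5338]
tcp_rot: [[-0.044, -0.999, 0.003], [-0.999, 0.044, -0.0], [0.0, -0.003, -1.0]]
wrist_force: [0.7, 0.3, 1.0]
gripper_width: 0.0003
```

```bash
python3 - <<'E'
from fx import *
st()
for n in("top","scene"):
    d=manip.capture(n); pickle.dump(d,open(n+".pkl","wb")); c=d["frame"][:,:,::-1]
    a=c[140:300,230:430] if n=="top" else c[60:265,110:310]
    cv2.imwrite(f"pics/{n}2.png",cv2.resize(a,None,fx=3.7 if n=="top" else 2.9,fy=3.7 if n=="top" else 2.9,interpolation=cv2.INTER_CUBIC))
E
```

```text
t 7.2 fix tip [-0.1955 -0.      0.3348] yawerr -0.0017 Rz [ 0.003 -0.    -1.   ] F [0.7 0.3 1. ] w 0.0003
```

View pics/top2.png

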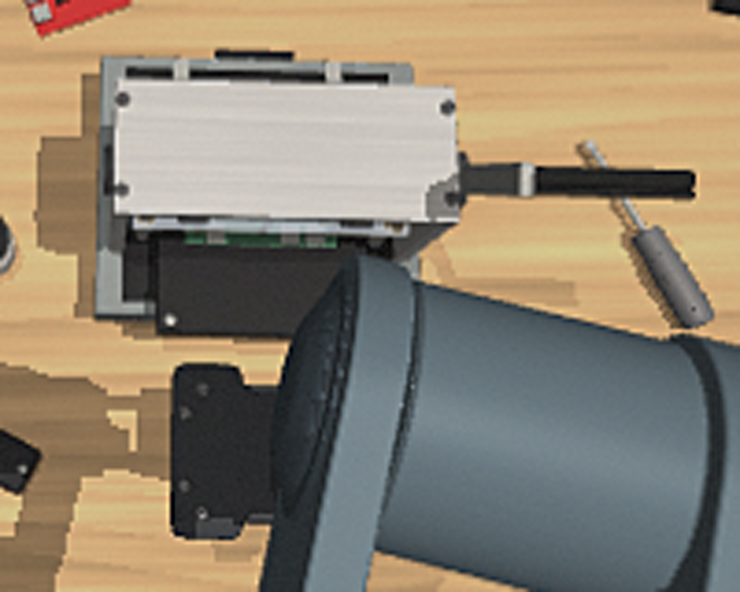

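View pics/scene2.png

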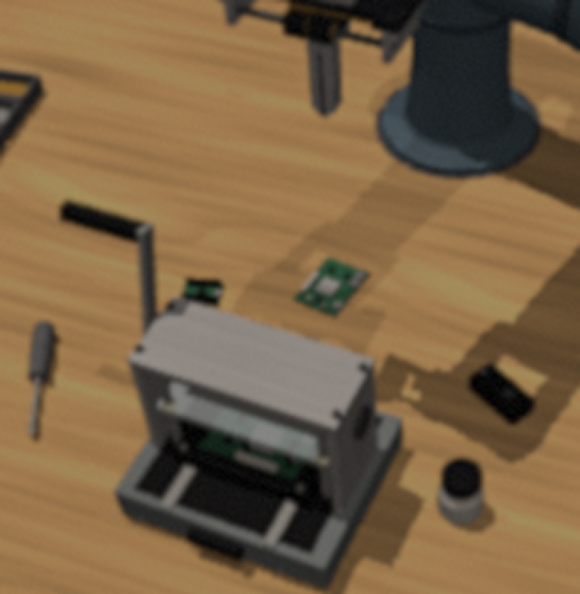

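Tray is in and the lever still raised. I'll check the tray's front-left corner, at crop (157,333), against the predicted home position.

```bash
python3 - <<'E'
from fx import *
print((np.array([157,333])+.5)/3.7-.5+(230,140), [proj("top",w(q,[(x,.075,.075)]))[0].round(1) for x in(-.100,-.104,-.185)])
for l in(.15,.3,.5,.7,.9,1.1,1.3,1.484):
    a=np.radians(85)-l;u=np.array([-np.cos(a),np.sin(a)]);n=np.array([np.sin(a),np.cos(a)])
    p=np.array([0,.142])+.142*u+.008*n; print(l,"tool axis x, tip z",(p+[.008,0]).round(4))
E
```

```text
[272.06756757 229.63513514] [array([272. , 229.6]), array([271.9, 231.1]), array([271.5, 262.6])]
0.15 tool axis x, tip z [-0.0176  0.2819]
0.3 tool axis x, tip z [-0.0382  0.2765]
0.5 tool axis x, tip z [-0.064   0.2646]
0.7 tool axis x, tip z [-0.087   0.2479]
0.9 tool axis x, tip z [-0.1061  0.2269]
1.1 tool axis x, tip z [-0.1207  0.2026]
1.3 tool axis x, tip z [-0.1302  0.1758]
1.484 tool axis x, tip z [-0.134   0.1499]
```

Measured (272.1, 229.6) against predicted home (272.0, 229.6), so the tray is home. Next I move over behind the handle.

Emit:
{"op": "jog_arm", "data": {"moves": [{"linear":[0.017,-0.022,0],"yaw":0},{"linear":[0.017,-0.022,0],"yaw":0},{"linear":[0.017,-0.022,0],"yaw":0},{"linear":[0.017,-0.022,0],"yaw":0},{"linear":[0.017,-0.022,0],"yaw":0}]}}

```text
time_s: 7.8
eef_pos: [0.5342, -0.0881, 0.5308]
tcp_rot: [[-0.044, -0.999, 0.001], [-0.999, 0.044, 0.0], [-0.0, -0.001, -1.0]]
wrist_force: [-0.1, -0.3, -0.4]
gripper_width: 0.0005
```

Emit:
{"op": "jog_arm", "data": {"moves": [{"linear":[0.017,-0.022,0],"yaw":0},{"linear":[0.017,-0.022,0],"yaw":0},{"linear":[0.017,-0.022,0],"yaw":0},{"linear":[0.017,-0.022,0],"yaw":0},{"linear":[0.017,-0.022,0],"yaw":0}]}}

```text
time_s: 8.3
eef_pos: [0.6404, -0.1779, 0.5306]
tcp_rot: [[-0.044, -0.999, 0.0], [-0.999, 0.044, 0.0], [-0.0, -0.0, -1.0]]
wrist_force: [0.5, -0.3, -0.1]
gripper_width: 0.0003
```

Emit:
{"op": "jog_arm", "data": {"moves": [{"linear":[0,0,0],"yaw":0},{"linear":[0,0,0.02],"yaw":0},{"linear":[0,0,0.02],"yaw":0},{"linear":[0,0,0.02],"yaw":0},{"linear":[0,0,0],"yaw":0}]}}

```text
time_s: 8.8
eef_pos: [0.6387, -0.1764, 0.4675]
tcp_rot: [[-0.044, -0.999, -0.006], [-0.999, 0.044, 0.003], [-0.003, 0.006, -1.0]]
wrist_force: [-0.1, -0.0, -0.5]
gripper_width: 0.0006
```

```bash
python3 - <<'E'
from fx import *
st()
for n in("top","scene"):
    d=manip.capture(n); c=d["frame"][:,:,::-1]
    a=c[100:300,230:430] if n=="top" else c[20:265,70:310]
    cv2.imwrite(f"pics/{n}3.png",cv2.resize(a,None,fx=2.9 if n=="top" else 2.4,fy=2.9 if n=="top" else 2.4,interpolation=cv2.INTER_CUBIC))
E
```

```text
t 8.8 fix tip [ 0.0237 -0.1699  0.2685] yawerr -0.0014 Rz [-0.006  0.003 -1.   ] F [-0.1 -0.  -0.5] w 0.0006
```

View pics/top3.png

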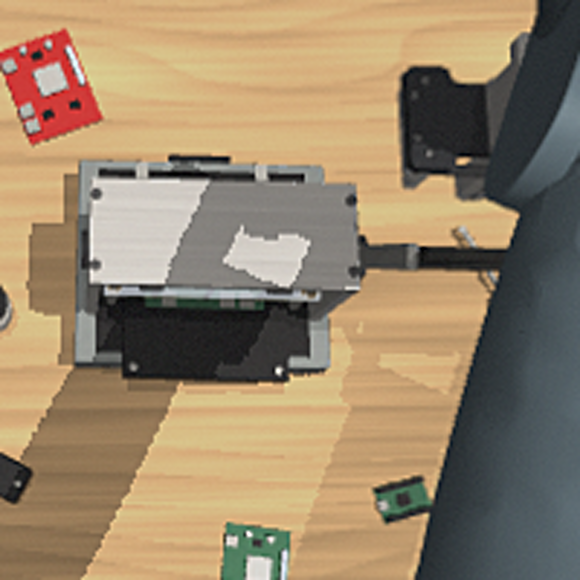

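View pics/scene3.png

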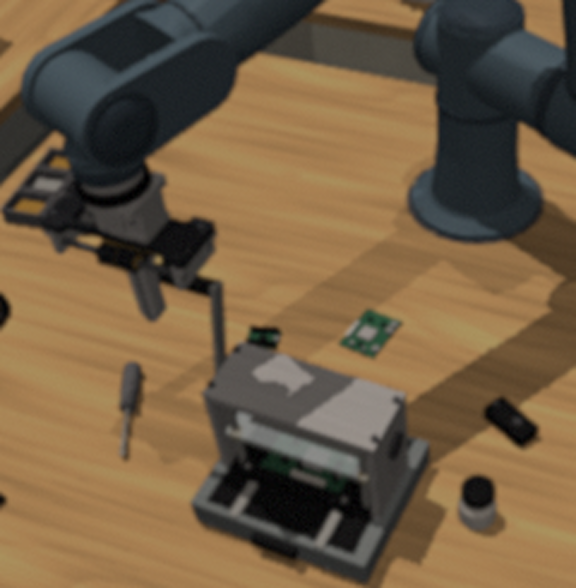

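The fingers are behind the handle (scene crop: tip (150,315), handle ending near (215,288)) and everything is clear. Approaching the back face now.

Emit:
{"op": "jog_arm", "data": {"moves": [{"linear":[0,0.01,-0.004],"yaw":0},{"linear":[0,0.01,-0.004],"yaw":0},{"linear":[0,0.008,0],"yaw":0},{"linear":[0,0.007,0],"yaw":0},{"linear":[0,0.006,0],"yaw":0}]}}

```text
time_s: 9.4
eef_pos: [0.5978, -0.1753, 0.4801]
tcp_rot: [[-0.044, -0.999, 0.001], [-0.999, 0.044, -0.0], [0.0, -0.001, -1.0]]
wrist_force: [3.3, -1.7, -0.9]
gripper_width: 0.0006
```

Emit:
{"op": "jog_arm", "data": {"moves": [{"linear":[0,0.005,0],"yaw":0},{"linear":[0,0.005,0.0],"yaw":0},{"linear":[0,0.005,0.001],"yaw":0},{"linear":[0,0.005,0.001],"yaw":0},{"linear":[0,0.005,0.001],"yaw":0}]}}

```text
time_s: 9.9
eef_pos: [0.5733, -0.1742, 0.4765]
tcp_rot: [[-0.044, -0.999, 0.0], [-0.999, 0.044, 0.0], [-0.0, -0.0, -1.0]]
wrist_force: [2.8, 0.2, -1.2]
gripper_width: 0.0008
```

```bash
python3 -c "from fx import *;st()"
```

```text
t 9.9 fix tip [-0.0417 -0.1704  0.2775] yawerr -0.0017 Rz [ 0.  0. -1.] F [ 2.8  0.2 -1.2] w 0.0008
```

Emit:
{"op": "jog_arm", "data": {"moves": [{"linear":[0,0.009,0.004],"yaw":0},{"linear":[0,0.009,0.005],"yaw":0},{"linear":[0,0.009,0.006],"yaw":0},{"linear":[0,0.009,0.007],"yaw":0},{"linear":[0,0.009,0.008],"yaw":0}]}}

```text
time_s: 10.4
eef_pos: [0.5277, -0.1722, 0.4464]
tcp_rot: [[-0.044, -0.999, -0.0], [-0.999, 0.044, -0.0], [0.0, 0.0, -1.0]]
wrist_force: [-0.2, 0.5, 3.4]
gripper_width: 0.0006
```

```bash
python3 -c "from fx import *;st()"
```

```text
t 10.4 fix tip [-0.0874 -0.1704  0.2474] yawerr -0.0018 Rz [-0. -0. -1.] F [-0.2  0.5  3.4] w 0.0006
```

Emit:
{"op": "jog_arm", "data": {"moves": [{"linear":[0,0.008,0.008],"yaw":0},{"linear":[0,0.008,0.008],"yaw":0},{"linear":[0,0.007,0.009],"yaw":0},{"linear":[0,0.006,0.01],"yaw":0},{"linear":[0,0.004,0.01],"yaw":0}]}}

```text
time_s: 10.9
eef_pos: [0.495, -0.1708, 0.4007]
tcp_rot: [[-0.044, -0.999, -0.002], [-0.999, 0.044, 0.0], [-0.0, 0.002, -1.0]]
wrist_force: [-1.1, -0.1, 2.9]
gripper_width: 0.0008
```

```bash
python3 -c "from fx import *;st()"
```

```text
t 10.9 fix tip [-0.1201 -0.1703  0.2017] yawerr -0.0017 Rz [-0.002  0.    -1.   ] F [-1.1 -0.1  2.9] w 0.0008
```

Emit:
{"op": "jog_arm", "data": {"moves": [{"linear":[0,0.005,0.009],"yaw":0},{"linear":[0,0.004,0.009],"yaw":0},{"linear":[0,0.003,0.009],"yaw":0},{"linear":[0,0.002,0.008],"yaw":0},{"linear":[0,0.001,0.006],"yaw":0}]}}

```text
time_s: 11.4
eef_pos: [0.4805, -0.1701, 0.3598]
tcp_rot: [[-0.044, -0.999, -0.001], [-0.999, 0.044, 0.0], [-0.0, 0.001, -1.0]]
wrist_force: [0.5, 0.3, 1.3]
gripper_width: 0.0002
```

Emit:
{"op": "jog_arm", "data": {"moves": [{"linear":[0,0,0.004],"yaw":0},{"linear":[0,0,0.003],"yaw":0},{"linear":[0,0,0.002],"yaw":0},{"linear":[0,0,0.002],"yaw":0},{"linear":[0,0,0],"yaw":0}]}}

```text
time_s: 11.9
eef_pos: [0.4807, -0.1701, 0.3495]
tcp_rot: [[-0.044, -0.999, 0.0], [-0.999, 0.044, 0.0], [-0.0, -0.0, -1.0]]
wrist_force: [-0.3, -0.5, -0.1]
gripper_width: 0.0005
```

```bash
python3 -c "from fx import *;st()"
```

```text
t 11.9 fix tip [-0.1344 -0.1703  0.1505] yawerr -0.0018 Rz [ 0.  0. -1.] F [-0.3 -0.5 -0.1] w 0.0005
```

Emit:
{"op": "jog_arm", "data": {"moves": [{"linear":[0,0,0.001],"yaw":0},{"linear":[0,0,0.001],"yaw":0},{"linear":[0,0,0.001],"yaw":0},{"linear":[0,0,0.001],"yaw":0},{"linear":[0,0,0],"yaw":0}]}}

```text
time_s: 12.4
eef_pos: [0.4811, -0.1702, 0.3491]
tcp_rot: [[-0.044, -0.999, -0.0], [-0.999, 0.044, -0.0], [0.0, 0.0, -1.0]]
wrist_force: [-8.4, 4.8, 20.0]
gripper_width: 0.0006
```

```bash
python3 -c "from fx import *;st()"
```

```text
t 12.4 fix tip [-0.134  -0.1703  0.1501] yawerr -0.0013 Rz [-0. -0. -1.] F [-8.4  4.8 20. ] w 0.0006
```

The force climbs to 20 N with no travel and the tip is at the expected 0.150 m, so the lever is at its stop. I'll lift off straight up and check.

Emit:
{"op": "jog_arm", "data": {"moves": [{"linear":[0,0,-0.01],"yaw":0},{"linear":[0,0,-0.03],"yaw":0},{"linear":[0,0,-0.04],"yaw":0},{"linear":[0,0,-0.04],"yaw":0},{"linear":[0,0,-0.04],"yaw":0}]}}

```text
time_s: 12.9
eef_pos: [0.4805, -0.1699, 0.507]
tcp_rot: [[-0.044, -0.999, 0.0], [-0.999, 0.044, 0.0], [-0.0, -0.0, -1.0]]
wrist_force: [0.5, -0.4, -0.3]
gripper_width: 0.0006
```

Emit:
{"op": "jog_arm", "data": {"moves": [{"linear":[0.03,0,-0.02],"yaw":0},{"linear":[0.04,0,0],"yaw":0},{"linear":[0.04,0,0],"yaw":0},{"linear":[0.02,0,0],"yaw":0},{"linear":[0,0,0],"yaw":0}]}}

```text
time_s: 13.4
eef_pos: [0.4747, -0.3019, 0.5248]
tcp_rot: [[-0.047, -0.999, -0.001], [-0.999, 0.047, 0.001], [-0.001, 0.001, -1.0]]
wrist_force: [-0.1, -0.3, -0.6]
gripper_width: 0.0
```

```bash
python3 - <<'E'
from fx import *
st()
for n in("top","scene"):
    d=manip.capture(n); pickle.dump(d,open(n+".pkl","wb"));c=d["frame"][:,:,::-1]
    a=c[140:300,230:430] if n=="top" else c[60:265,70:310]
    cv2.imwrite(f"pics/{n}4.png",cv2.resize(a,None,fx=3.6 if n=="top" else 2.8,fy=3.6 if n=="top" else 2.8,interpolation=cv2.INTER_CUBIC))
C["top"]=pickle.load(open("top.pkl","rb"))
off=lambda p,n:((p-([230,140] if n=="top" else [70,60])+.5)*(3.6 if n=="top" else 2.8)-.5).round(0)
for n in("top","scene"): print(n,"crop px tray corner L, handle ends at down stop, at 0.1rad short",[off(proj(n,w(q,[p]))[0],n) for p in((-.1,.075,.075),(-.14,-.125,.142),(-.14,-.215,.142),(-.14,-.215,.156))])
E
```

```text
t 13.4 fix tip [-0.1348 -0.3022  0.3258] yawerr -0.0047 Rz [-0.001  0.001 -1.   ] F [-0.1 -0.3 -0.6] w 0.0
top crop px tray corner L, handle ends at down stop, at 0.1rad short [array([152., 324.]), array([456., 380.]), array([592., 384.]), array([601., 382.])]
scene crop px tray corner L, handle ends at down stop, at 0.1rad short [array([467., 366.]), array([316., 250.]), array([247., 230.]), array([245., 221.])]
```

View pics/top4.png

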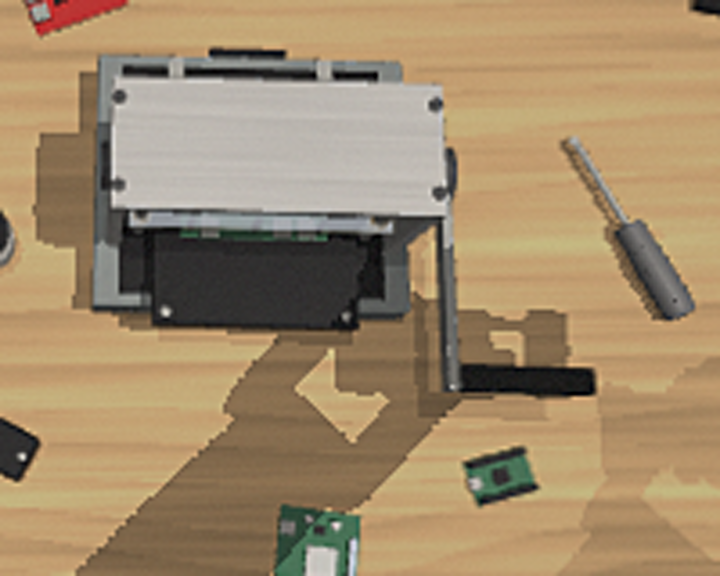

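View pics/scene4.png

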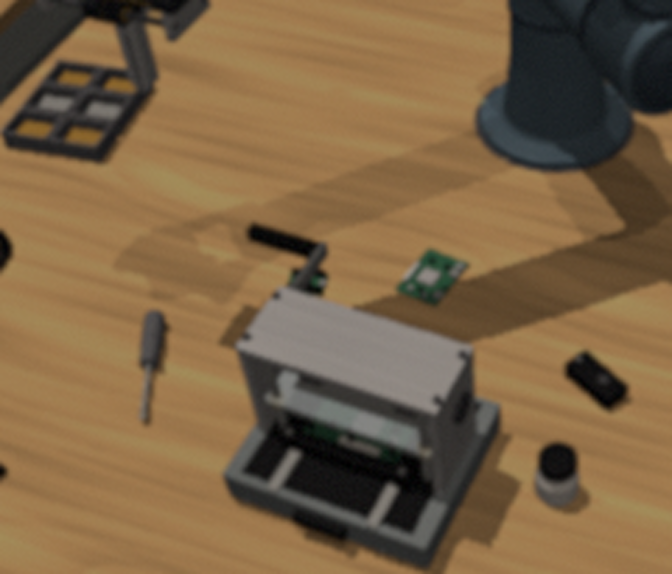

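The handle end reads (594,381) in the top crop against a predicted (592,384) at the stop, and (249,230) against (247,230) in the scene crop. The tray corner is at (152,325) against (152,324). The bystanders have not moved and the arm is clear, so I'm handing in.

```bash
python3 -c "
from bench import manip
print(manip.sign_off())"
```

```text
the job is handed in; nothing more can be done
None
```

The fixture is closed on the board and the job was handed in at about 13.5 s; the hand-in gives no verdict. I pushed the tray home with closed fingertips, then pushed the lever's handle from behind, over and down to its stop, lifted off and moved the arm clear.

- **Tray:** its front corner was within 1 px of the home position in the last top picture. The push force rose to 14 N with no further travel.
- **Lever:** the handle end was within about 3 px of the down position in both cameras. Force rose to 20 N at a fingertip height of 0.150 m, where the stop should be.
- **Board:** it was still in the tray under the press plate, but the bridge hid most of it. I did not measure its place in the pocket.
- **Bystanders:** all four looked unmoved by eye, and wrist force was back near zero after I lifted off.

None of the checks disagreed.

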